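Press a brass insert home in a stretcher bar with the lever press

TASK

Slide the wooden stretcher bar, brass insert first, into the lever press until it meets the back stop, lay it flat on the packing plate and let go of it. Swing the sprung lever down until the insert is pressed fully home, feeling for the end of travel rather than leaning hard on it, then ease the lever all the way back up without letting it fly. Leave the bar in the press and the other things on the bench where they are.

Things in the scene. Friction and masses are not known exactly. Their poses are not given: they have to be found in the camera images.
- bar_mid (a point): centre (half-way up) of the loose pale wooden stretcher bar, 200 long (its x) x 44 wide (y) x 32 high (z) mm, about 0.2 kg, flat on the bench. The brass insert is near the +x end, on the top face. Grip it across its width on the plain half, 30 to 45 mm to the -x side of its centre, so that the hand stays clear of the lever.
- insert_seat (a point): point on the bar's top face on the insert's axis, 75 mm from the bar's centre towards its +x end (25 mm from that end).
- insert (a joint): how far the brass insert has been pressed in, m: 0 = its flange (26 mm diameter, 4 mm thick) stands 12 mm clear of the wood, 0.012 = fully home, flange on the wood. It starts at 0 to 3 mm. A tight fit: it moves under about 26 N on the flange, stays where it is left, and stops dead when home.
- press: blue bench lever press, fixed; base plate 155 x 235 x 12 mm. Origin at bench level under the pressing axis; its x points away from the loading side (the bar enters from its -x side, moving along +x), y towards the lever's hinge. Two steel side guides, 54 mm apart, flared at the entry, run from x = -58 to +24 mm; their tops are 50 mm above the bench.
- press_axis (a point): point on the vertical pressing axis, 30 mm above the bench; axes as the press. On the base lies an aluminium packing plate (press x from -100 to +30 mm, 50 mm wide) on which the bar is to rest: its top is 20 to 30 mm above the bench, differs each time and is not measured: feel for it.
- back_stop (a point): top of the face of the fixed steel back stop, 58 mm above the bench, 25 mm past the pressing axis: when the bar's end touches this face the insert is on the pressing axis.
- hinge (a point): centre of the lever's hinge, 110 mm to the +y side of the pressing axis and 85 mm above the bench; the hinge axis is the press's x axis; axes as the press.
- handle (a point): middle of the lever's black handle: a round horizontal rod 22 mm in diameter, 120 mm long, lying along the press's x axis and sticking out of the steel beam (24 mm wide) towards the loading side; this point is 60 mm from the beam's centre line and 260 mm from the hinge, moving with the lever. Can be pinched from above across the rod.
- lever (a joint): lever angle, rad: 0 = fully up (beam 0.5 above level, handle 210 mm above the bench), grows as the handle goes down, 0.5 = level, limit 0.66. A domed nose 110 mm from the hinge presses the insert. Handle force: spring 2.5 N up, 6 N level; 11 N more while the insert moves; more only once it is home (0.42 to 0.58, by packing). Over 70 N is too much. Let go while down, it flies up.
- solvent_center (a point): bystander: clear glass bottle with white stopper, 64 mm diameter, 170 mm high, this point 85 mm up; leave alone.
- jar: bystander: amber jar with black lid, 72 mm diameter, 85 mm high, origin under its centre; leave alone.
- brush: bystander: brush lying on the bench, about 200 mm long; leave alone.
- weight: bystander: round steel weight with a knob, 60 mm diameter, 68 mm high, origin under its centre; leave alone.
There are look-alikes about, which are no part of the job. What is shaped like the part that bears bar_mid but pink or turquoise is not meant.

How it is judged:
By the outcome, as a careful person would: the job done as asked, in the order asked, and still so for the second after the job is handed in, with the robot touching nothing.
It also fails if it takes over 69 s, if anything falls off the work surface, if the arm or the gripper's body presses on something with over 40 N, if the wrist force passes 120 N, or if a joint passes its speed limit or range.

ROBOT

A 6-joint arm with a two-finger parallel gripper is mounted at the origin on the work surface. World frame = base frame: x ahead of the robot, y to its left, z up, the work surface at z = 0. Lengths are in m, angles in degrees, forces in N, time in s.
With the tool pointing down it reaches from about 0.4 to 0.825 m from the base axis. Payload 7 kg.
Tool frame: the origin (TCP) lies midway between the tips of the shut fingers; the grasp point (between the pads) lies 19 mm behind it (r.grasp_offset is the distance from the TCP to the grasp point, in m); z points along the fingers, x is the direction in which the jaws open and shut, and the axes are right-handed (so a half turn about z gives the same grasp; the last joint's range is limited). The gripper opens to 88 mm and grips with 3 to 60 N. Pads are 19 mm wide; open, the fingers measure 130 mm over their backs; the gripper's body (78 mm by 193 mm) begins 47 mm behind the grasp point.
Start: joints at [-47.779, 20.546, 0.682, 0, -70.136, -16.507], TCP at [0.293, -0.608, 0.227] pointing down, gripper open.
Joint ranges: [-176.03, 176.03], [-82.01, 121.73], [-58.28, 71.71], [-173.87, 95.51], [-174.79, -0.11], [-173.66, 173.66]. Speed limits (degrees/s): [136.94, 136.94, 172.46, 180, 180, 180].

INTERFACE

Orientations are given as [roll, pitch, yaw] about the fixed x, y, z axes, in that order (R = Rz(yaw) Ry(pitch) Rx(roll)).
In Python, from plant import r gives the robot as it stands.
- The arm moves only by the tool step_arm, never from a script. Its argument "deltas" is a list of rows, each a list of 7 numbers: the turn, a rotation vector about the tool's x, y, z in rad, then the shift along the tool's x, y, z in mm, then the opening, from -1 (shut) to 1 (fully open), so that 0 is half open. In form: [[ax, ay, az, x, y, z, grip], ...]. A call has 1 to 10 rows; each row shifts and turns the pose as measured when the row begins, along the tool's axes as they then stand; what a row does not reach is not made up. A row lasts 1/10 s, in which the tool goes at most 50 mm and 8.59 degrees, less where a joint would pass 70% of its speed; a pose out of reach is approached as far as the arm can. A call with a gripper value outside its range is refused whole. The fingers move at their own pace and stop on an object; "squeeze" is the grip in N (left out, the last holds). Time passes only in rows, so rows that do not move let the fingers close. It gives the time, the measured TCP pose, the force and the opening at its end, in the units of the state.
- r.get_state(): the state, without advancing time (a new reading comes with each control period).
- r.capture(name): name is "scene" or "top" or "wrist"; returns the picture (400x640x3 uint8, red, green, blue); there is no depth.
- r.camera_info(name): a dict with "vertical_fov" (degrees; the focal length in pixels is half the picture's height over the tangent of half this angle, whatever the lens; pixels are square), "cx", "cy" (the principal point, pixels), "view" (4x4, takes a point from world to camera coordinates). Camera axes: x right, y down, z forward; pixel columns grow to the right and rows downward; lengths in m; the calibration is good to about 2 mm. A picture is of the moment at which its call begins: read the wrist's pose just before it. camera_info takes no time and is no camera call; for the wrist camera it gives the pose at the moment of the call.
- r.close_job(): hands the job in, once; it reports no verdict.
The state is a dict: "time_s": time; "joints": joint angles; "qd": joint speeds; "joint_torque": joint torques, N m; "tcp_pos": TCP position; "eef_rot": TCP orientation; "contact_force": force on the tool from outside, world axes, zero at the start; "moment": the same for the moment, N m; "gripper_width": finger opening in m.
Only numpy, scipy, OpenCV 4.12 (cv2) and the standard library are available. Lean on these libraries where they do the work, as an engineer would, in place of code of your own. Each camera call takes 0.05 s, during which the arm holds its last target.

## Working session

There is one attempt and no reset: what is moved stays moved. The work goes in short steps, Python scripts to look and compute and a tool call to move; the robot and the scene stay as the last step left them, time stands still between calls to the robot, and variables do not carry over. Pictures are saved under pics/ and viewed, and the job is handed in when it is done.

Besides the shell and the picture viewer there is one more tool, called after "Emit:" as name(argument=value, ...), one argument or row to a line, values as JSON. step_arm: Moves the arm, as the interface text tells. Its arguments: {"type":"object","properties":{"deltas":{"type":"array","items":{"type":"array","items":{"type":"number"}}},"squeeze":{"type":"number"}},"required":["deltas"]}

```bash
ls; mkdir -p pics
python3 - <<'E'
from plant import r
import cv2
print(r.get_state()); print(r.grasp_offset)
for n in ["scene","top","wrist"]:
    ci=r.camera_info(n);print(n,ci)
    cv2.imwrite(f"pics/{n}0.png",r.capture(n)[:,:,::-1])
E
```

```text
pics
{'time_s': 0.0, 'joints': array([-4.77799214e+01,  2.05911231e+01,  6.33044420e-01, -1.94868128e-02,
       -7.01362597e+01, -1.65094244e+01]), 'qd': array([ 0.00583066,  0.02673696,  0.05138066,  0.07062563, -0.11823446,
       -0.08341929]), 'joint_torque': array([ 1.93058106e-03, -5.82721531e+01,  2.93064827e+01,  6.99710637e+00,
        7.12580950e-03, -1.54967652e-04]), 'tcp_pos': array([ 0.29261351, -0.60772569,  0.22562267]), 'eef_rot': array([-1.79990753e+02, -9.56551672e-02,  1.15704010e+02]), 'contact_force': array([ 0.22533429,  0.25133559, -0.54091575]), 'moment': array([-0.02309546, -0.02548151, -0.01588568]), 'gripper_width': 0.08773699983218707}
0.0188
scene {'vertical_fov': 47.274299353561155, 'cx': 322.71105916463705, 'cy': 192.13758280915144, 'view': array([[-0.22194582,  0.97503697, -0.00655399,  0.14347389],
       [ 0.73463832,  0.16279711, -0.65863772, -0.25968525],
       [-0.64112915, -0.1509967 , -0.75243166,  1.593583  ],
       [ 0.        ,  0.        ,  0.        ,  1.        ]])}
top {'vertical_fov': 44.239717070835006, 'cx': 317.0960234926063, 'cy': 200.93556582303097, 'view': array([[-0.02906032, -0.99951045,  0.01159156, -0.05171432],
       [-0.9859809 ,  0.02675691, -0.16469894,  0.50702165],
       [ 0.16430816, -0.01621526, -0.98627577,  1.63970796],
       [ 0.        ,  0.        ,  0.        ,  1.        ]])}
wrist {'vertical_fov': 63.13045587470685, 'cx': 317.54299654038874, 'cy': 202.0074078959377, 'view': array([[-0.43418037,  0.90082491,  0.00137541,  0.67406767],
       [ 0.8660135 ,  0.41698061,  0.27594888, -0.03422979],
       [ 0.2480081 ,  0.12100271, -0.96117133,  0.39032207],
       [ 0.        ,  0.        ,  0.        ,  1.        ]])}
```

View pics/scene0.png

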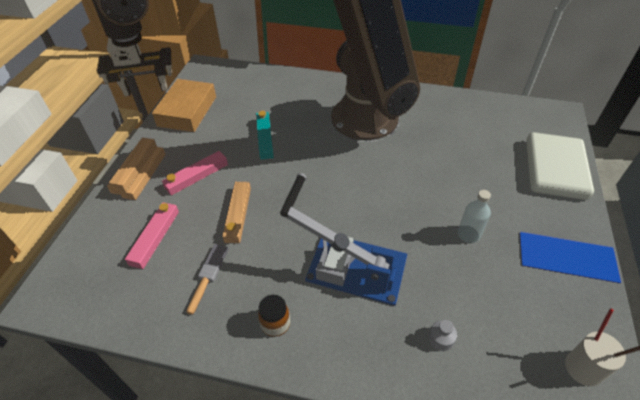

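View pics/top0.png

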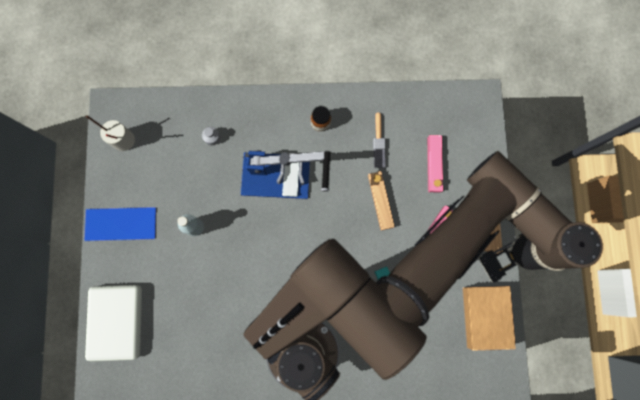

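View pics/wrist0.png

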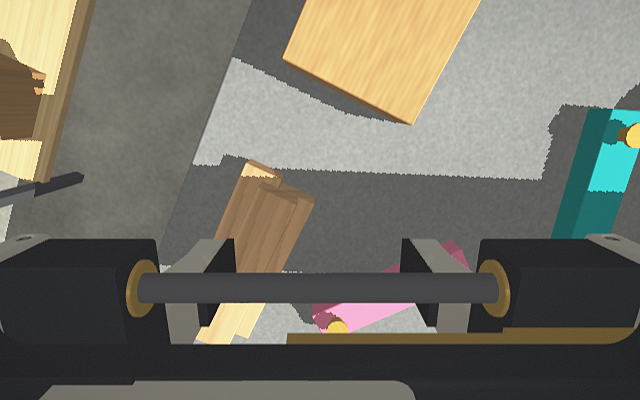

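Top view: the pale bar is at about (382,202), with its brass insert at the (376,178) end. The press is the blue base at (276,175) with its black handle at (326,172). Things that could be mistaken for the bar:
- pink bars at top (436,163) and (438,220)
- a turquoise bar at scene (264,137)
- a wood block stack at scene (137,168)
- a plain box at scene (187,105)

Only the pale bar with brass, scene (237,212), fits the description. I'll check it in a close crop.

```bash
cat > h.py <<'E'
import numpy as np,cv2
from scipy.spatial.transform import Rotation as R
from plant import r
def K(ci):
    f=200/np.tan(np.radians(ci['vertical_fov']/2)); return f,ci['cx'],ci['cy']
def ray(ci,p):
    f,cx,cy=K(ci);V=ci['view'];d=np.array([(p[0]-cx)/f,(p[1]-cy)/f,1.]);Rm=V[:3,:3]
    d=Rm.T@d; return -Rm.T@V[:3,3], d/np.linalg.norm(d)
def plane(ci,p,z):
    o,d=ray(ci,p);return o+d*(z-o[2])/d[2]
def tri(l):
    A=np.zeros((3,3));b=np.zeros(3)
    for ci,p in l:
        o,d=ray(ci,p);M=np.eye(3)-np.outer(d,d);A+=M;b+=M@o
    x=np.linalg.solve(A,b)
    e=[np.linalg.norm((np.eye(3)-np.outer(ray(ci,p)[1],ray(ci,p)[1]))@(x-ray(ci,p)[0]))*1e3 for ci,p in l]
    return x,np.round(e,1)
def proj(ci,X):
    f,cx,cy=K(ci);c=ci['view'][:3,:3]@np.array(X)+ci['view'][:3,3];return np.array([cx+f*c[0]/c[2],cy+f*c[1]/c[2]])
def togo(pos,yaw,rp=(180,0)):
    """total rotvec (tool axes) and shift mm in current tool axes"""
    s=r.get_state();Rc=R.from_euler('xyz',s['eef_rot'],degrees=True)
    Rt=R.from_euler('xyz',[rp[0],rp[1],yaw],degrees=True)
    print('t',s['time_s'],'rot',np.round((Rc.inv()*Rt).as_rotvec(),4),'shift',np.round(Rc.inv().apply(np.array(pos)-s['tcp_pos'])*1e3,1),'F',np.round(s['contact_force'],1))
E
python3 - <<'E'
from h import *
t=r.camera_info("top");s=r.camera_info("scene");w=r.camera_info("wrist")
st=r.get_state()
print('cam pos',ray(w,(320,200))[0]-st['tcp_pos'])
Rc=R.from_euler('xyz',st['eef_rot'],degrees=True);print('cam in tool',Rc.inv().apply(ray(w,(320,200))[0]-st['tcp_pos']))
print('ins',tri([(t,(376,177)),(s,(233,228))]))
for p in [(371,175),(383,173),(393,226),(381,229)]: print(plane(t,p,.032))
print('handle end near',tri([(t,(326,188)),(s,(303,178))]))
print('handle beam',tri([(t,(326,155)),(s,(288,211))]))
for p in [(243,152),(310,155),(309,198),(241,195)]: print('base',plane(t,p,.012))
a=cv2.imread('pics/scene0.png')[140:320,90:420];b=cv2.imread('pics/top0.png')[100:250,220:460]
cv2.imwrite('pics/crop1.png',cv2.resize(a,None,fx=2.4,fy=2.4));cv2.imwrite('pics/crop2.png',cv2.resize(b,None,fx=3.3,fy=3.3,interpolation=2))
E
```

```text
cam pos [-0.06714985 -0.03237016  0.15796972]
cam in tool [ 0.00017486 -0.07457562 -0.15795508]
ins (array([ 0.58187988, -0.26684988,  0.04280419]), array([4.9, 4.9]))
[ 0.59334054 -0.25601796  0.032     ]
[ 0.59934217 -0.29813436  0.032     ]
[ 0.41326355 -0.32286655  0.032     ]
[ 0.40412116 -0.2812952   0.032     ]
handle end near (array([ 0.51514656, -0.08496766,  0.21232978]), array([6.9, 6.9]))
handle beam (array([ 0.62084377, -0.09086782,  0.21021643]), array([4.5, 4.5]))
base [0.69275507 0.19019707 0.012     ]
base [ 0.67568778 -0.0461456   0.012     ]
base [ 0.52155243 -0.0385459   0.012     ]
base [0.53855373 0.19781133 0.012     ]
```

View pics/crop1.png

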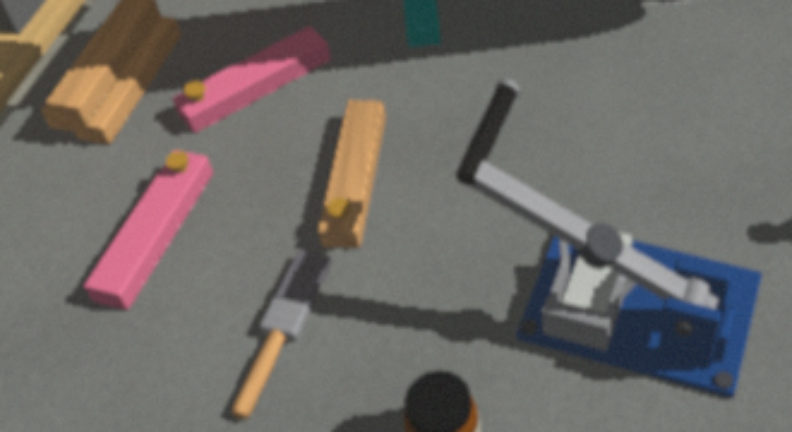

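View pics/crop2.png

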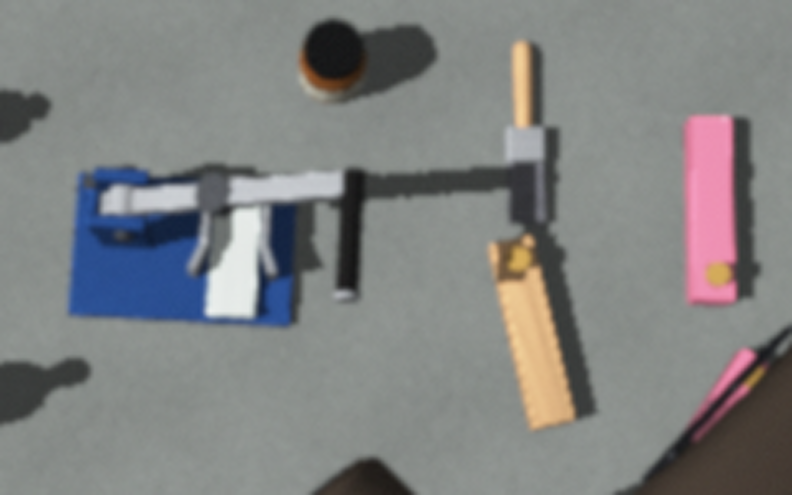

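The crops show that the pale bar, insert end at crop1 (335,210), is the only natural-coloured one. Rough position is the centre at (0.50,-0.29), yaw about +7.6°. Press yaw is about -3.5° and it is loaded from the robot's side. I'll take closer wrist views next.

Run:
```python
from h import *
togo((0.54,-0.29,0.25),97.6)
```

```text
t 0.15 rot [-0.0004 -0.0013  0.3161] shift [179.1 360.7 -24. ] F [-0.  -0.3  0. ]
```

Emit:
step_arm(
  deltas=[
    [0, 0, 0.105, 20, 42, -3, 1],
    [0, 0, 0.105, 17, 43, -3, 1],
    [0, 0, 0.105, 13, 44, -3, 1],
    [0, 0, 0, 9, 45, -3, 1],
    [0, 0, 0, 9, 45, -3, 1],
    [0, 0, 0, 9, 45, -3, 1],
    [0, 0, 0, 9, 45, -3, 1],
    [0, 0, 0, 9, 45, -3, 1],
  ],
)

```text
time_s: 0.95
tcp_pos: [0.6189, -0.4426, 0.2484]
eef_rot: [-179.8, -0.3, 96.4]
contact_force: [0.0, -1.3, 0.3]
gripper_width: 0.0875
```

Run:
```python
from h import *
togo((0.54,-0.29,0.25),97.6)
print(r.get_state()['tcp_pos'],r.get_state()['eef_rot'])
```

```text
t 0.95 rot [-0.0033 -0.0046 -0.0208] shift [160.5 -61.3  -0.7] F [ 0.  -1.3  0.3]
[ 0.61886975 -0.44263345  0.24838541] [-179.80631206   -0.26278678   96.40878782]
```

Emit:
step_arm(
  deltas=[
    [0, 0, -0.02, 40, -15, 0, 1],
    [0, 0, 0, 40, -15, 0, 1],
    [0, 0, 0, 40, -15, 0, 1],
    [0, 0, 0, 40, -15, 0, 1],
    [0, 0, 0, 0, 0, 0, 1],
  ],
)

```text
time_s: 1.45
tcp_pos: [0.5434, -0.2835, 0.2338]
eef_rot: [-178.8, -0.8, 97.9]
contact_force: [0.6, -0.3, 0.9]
gripper_width: 0.0875
```

Run:
```python
from h import *
togo((0.54,-0.29,0.25),97.6)
import pickle
ci=r.camera_info('wrist');im=r.capture('wrist');pickle.dump((ci,im),open('w1.pkl','wb'))
cv2.imwrite('pics/w1.png',im[:,:,::-1])
```

```text
t 1.45 rot [-0.021  -0.014   0.0048] shift [ -5.8  -4.6 -16.2] F [ 0.6 -0.3  0.9]
```

View pics/w1.png

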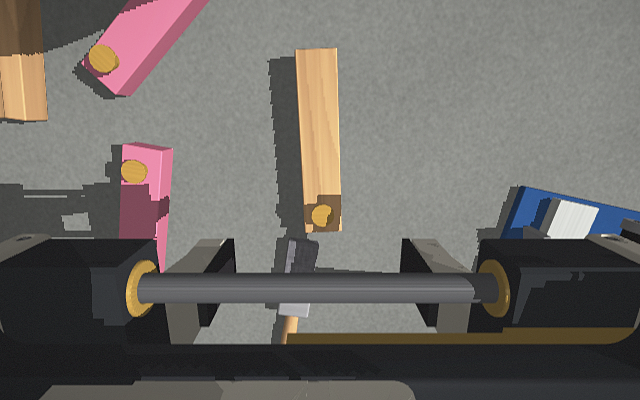

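The close view shows the bar at (297-341, 48-232) with brass at (321,215). It is clearly pale wood, and the pink ones are at left. I'll take a second wrist view, shifted and higher.

Emit:
step_arm(
  deltas=[
    [-0.02, -0.014, 0, 35, 0, -40, 1],
    [0, 0, 0, 35, 0, -35, 1],
    [0, 0, 0, 20, 0, -20, 1],
    [0, 0, 0, 0, 0, 0, 1],
  ],
)

```text
time_s: 1.9
tcp_pos: [0.5343, -0.1986, 0.3267]
eef_rot: [-179.8, 0.0, 97.7]
contact_force: [0.4, -0.6, 1.0]
gripper_width: 0.0879
```

Run:
```python
from h import *
import pickle
ci=r.camera_info('wrist');im=r.capture('wrist');pickle.dump((ci,im),open('w2.pkl','wb'))
cv2.imwrite('pics/w2.png',im[:,:,::-1])
togo((0.64,0.08,0.33),90)
for n in '12':
    ci,im=pickle.load(open(f'w{n}.pkl','rb'))
    h=cv2.cvtColor(im,cv2.COLOR_RGB2HSV)
    c=im[:235,200:400] if n=='1' else im[:235]
    cv2.imwrite(f'pics/c{n}.png',cv2.resize(im[30:240,180:400] if n=='1' else im[30:240,60:330],None,fx=2.8,fy=2.8)[:,:,::-1])
```

```text
t 1.95 rot [-0.0054  0.      0.1348] shift [262.4 142.5  -5.5] F [ 0.3  0.3 -0. ]
```

View pics/w2.png

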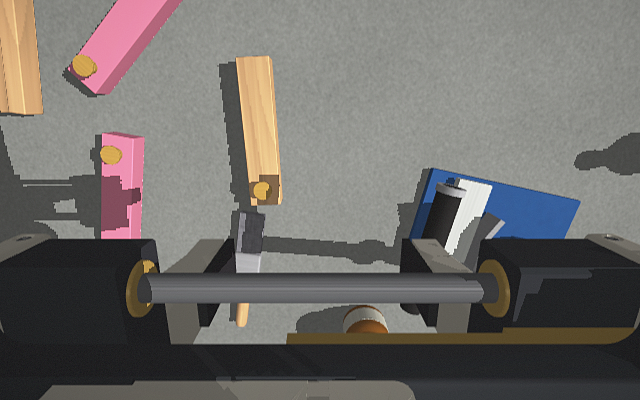

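View pics/c1.png

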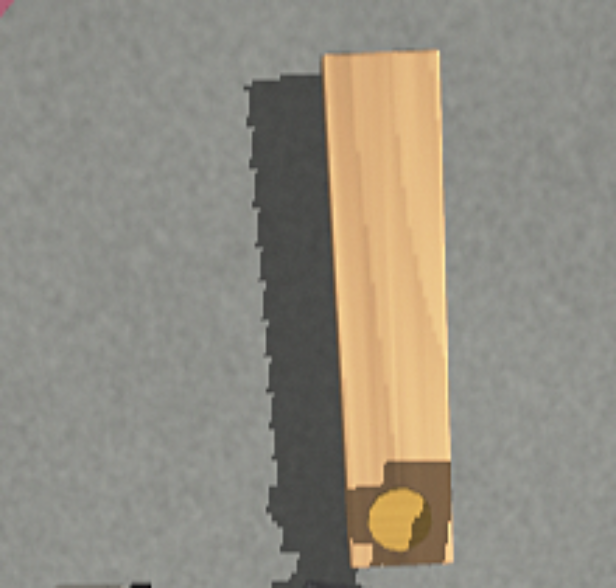

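View pics/c2.png

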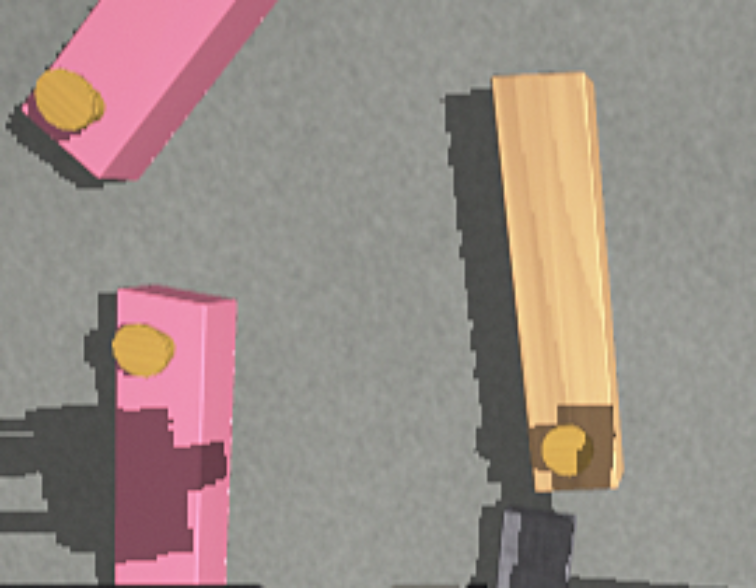

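Run:
```python
from h import *
import pickle
c1,_=pickle.load(open('w1.pkl','rb'));c2,_=pickle.load(open('w2.pkl','rb'))
A=[(323,55),(438,51),(351,567),(452,563)];B=[(492,77),(585,73),(536,491),(611,489)]
P=[]
for a,b in zip(A,B):
    x,e=tri([(c1,(a[0]/2.8+180,a[1]/2.8+30)),(c2,(b[0]/2.8+60,b[1]/2.8+30))]);print(np.round(x,4),e)
    p1=plane(c1,(a[0]/2.8+180,a[1]/2.8+30),.032);p2=plane(c2,(b[0]/2.8+60,b[1]/2.8+30),.032);print('   ',p1,p2);P.append((p1+p2)/2)
P=np.array(P);n=P[:2].mean(0);f=P[2:].mean(0)
print('len',np.linalg.norm(f-n),'w',np.linalg.norm(P[0]-P[1]),np.linalg.norm(P[2]-P[3]))
u=(f-n)/np.linalg.norm(f-n);print('yaw',np.degrees(np.arctan2(u[1],u[0])),'mid',(f+n)/2,'grip',(f+n)/2-.04*u)
```

```text
[ 0.4109 -0.3217  0.0315] [0.1 0.1]
    [ 0.41082198 -0.32172438  0.032     ] [ 0.41106001 -0.32153938  0.032     ]
[ 0.4029 -0.2802  0.0276] [0.1 0.1]
    [ 0.40363267 -0.28038244  0.032     ] [ 0.40361343 -0.27941669  0.032     ]
[ 0.6071 -0.2862  0.0286] [0. 0.]
    [ 0.6058323  -0.28631842  0.032     ] [ 0.60599651 -0.28564934  0.032     ]
[ 0.5954 -0.2461  0.0432] [0.8 0.8]
    [ 0.59845064 -0.2444739   0.032     ] [ 0.59966781 -0.24726351  0.032     ]
len 0.1982894267386492 w 0.04236907940524498 0.04069669188631036
yaw 10.119389544844733 mid [ 0.50488442 -0.28334601  0.032     ] grip [ 0.46550667 -0.290374    0.032     ]
```

Emit:
step_arm(
  deltas=[
    [0, 0, 0, 38, 20, 0, 1],
    [0, 0, 0, 38, 20, -1, 1],
    [0, 0, 0, 38, 20, -1, 1],
    [0, 0, 0, 38, 20, -1, 1],
    [0, 0, 0, 38, 20, -1, 1],
    [0, 0, 0, 30, 20, -1, 1],
    [0, 0, 0, 0, 0, 0, 1],
  ],
)

```text
time_s: 2.65
tcp_pos: [0.6288, 0.0356, 0.3194]
eef_rot: [-179.0, 0.0, 97.1]
contact_force: [0.5, -0.6, -0.1]
gripper_width: 0.0879
```

Run:
```python
from h import *
import pickle
ci=r.camera_info('wrist');im=r.capture('wrist');pickle.dump((ci,im),open('w3.pkl','wb'))
cv2.imwrite('pics/w3.png',im[:,:,::-1])
```

```text
(no output)
```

View pics/w3.png

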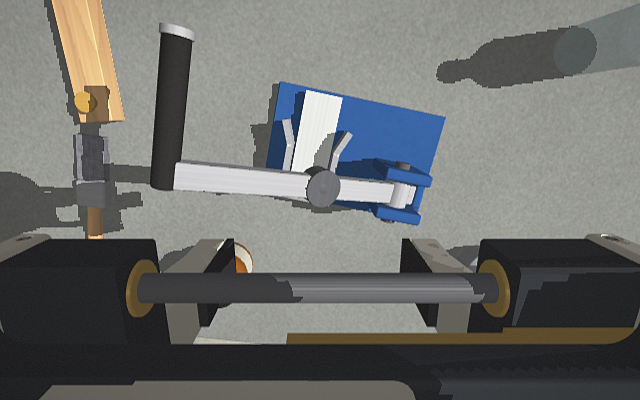

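View w3 shows:
- base corners at (279,82), (446,117) and (418,223)
- packing plate at (322,92) and guides at (290,145) and (338,150)
- handle from (177,28) to (162,187)
- hinge ears at (402,165) and (400,212)

I'll take another shifted view.

Emit:
step_arm(
  deltas=[
    [0.015, 0, 0, 40, 10, -3, 1],
    [0, 0, 0, 40, 10, -3, 1],
    [0, 0, 0, 10, 5, 0, 1],
    [0, 0, 0, 0, 0, 0, 1],
  ],
)

```text
time_s: 3.1
tcp_pos: [0.6432, 0.1229, 0.3196]
eef_rot: [-177.6, 0.2, 96.7]
contact_force: [-0.3, -0.9, -0.0]
gripper_width: 0.0879
```

Run:
```python
from h import *
import pickle
ci=r.camera_info('wrist');im=r.capture('wrist');pickle.dump((ci,im),open('w4.pkl','wb'))
cv2.imwrite('pics/w4.png',im[:,:,::-1])
im3=pickle.load(open('w3.pkl','rb'))[1]
cv2.imwrite('pics/c3.png',cv2.resize(im3[10:240,140:460],None,fx=2.5,fy=2.5)[:,:,::-1])
cv2.imwrite('pics/c4.png',cv2.resize(im[10:240,40:360],None,fx=2.5,fy=2.5)[:,:,::-1])
```

```text
(no output)
```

View pics/c3.png

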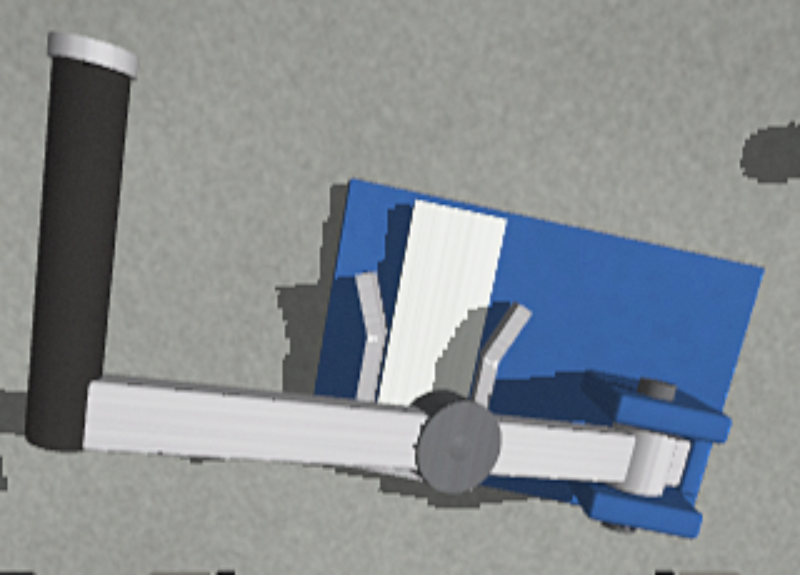

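View pics/c4.png

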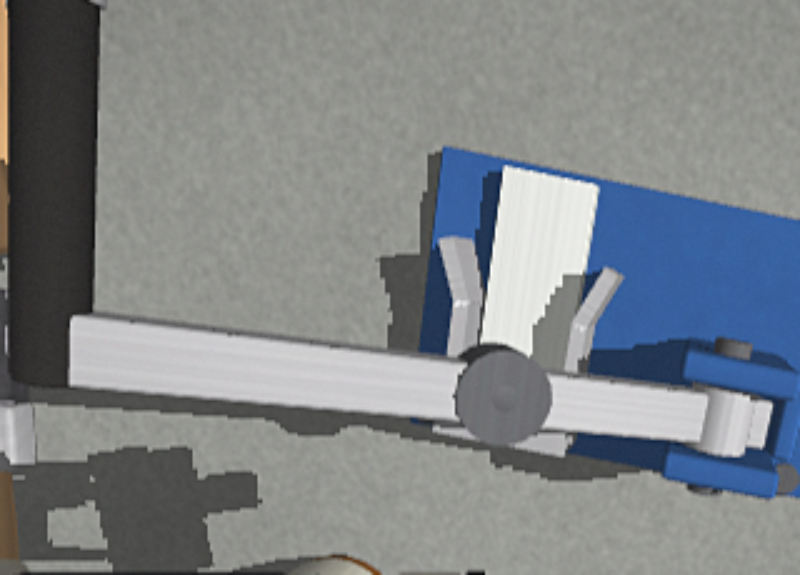

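Run:
```python
from h import *
import pickle
c3,i3=pickle.load(open('w3.pkl','rb'));c4,i4=pickle.load(open('w4.pkl','rb'))
f=lambda p,o:(p[0]/2.5+o[0]-.3,p[1]/2.5+o[1]-.3)
D={'base NL':((351,180),(443,148)),'plate NL':((415,200),(504,166)),'plate NR':((507,219),(598,184)),'pin':((657,387),(733,348)),'guideL flare tip':((357,272),(440,238)),'guideR flare tip':((531,312),(621,276)),
'handle/beam corner':((87,450),(71,387)),'beam near corner':((95,378),(74,315)),'knob':((458,447),(504,396))}
for k,(a,b) in D.items(): print(k,*[np.round(v,4) for v in tri([(c3,f(a,(140,10))),(c4,f(b,(40,10)))])])
# base corners from blue mask on plane .012
for c,im in((c3,i3),(c4,i4)):
    h=cv2.cvtColor(im,cv2.COLOR_RGB2HSV);m=cv2.inRange(h,(100,130,60),(125,255,255));m[235:]=0
    cs,_=cv2.findContours(m,0,1)
    q=max(cs,key=cv2.contourArea);ap=cv2.approxPolyDP(cv2.convexHull(q),4,True)[:,0]
    for p in ap: print(p,np.round(plane(c,p,.012),4))
print('plate edge dir')
p=plane(c3,f((415,200),(140,10)),.025);q=plane(c3,f((380,402),(140,10)),.025);print(np.degrees(np.arctan2(*(q-p)[:2][::-1])))
p=plane(c4,f((504,166),(40,10)),.025);q=plane(c4,f((482,344),(40,10)),.025);print(np.degrees(np.arctan2(*(q-p)[:2][::-1])))
```

```text
base NL [ 0.5213 -0.0289  0.0125] [0.1 0.1]
plate NL [0.5279 0.0071 0.0239] [0.1 0.1]
plate NR [0.5311 0.0569 0.0221] [0.1 0.1]
pin [0.6034 0.1363 0.0844] [0.5 0.5]
guideL flare tip [ 0.5683 -0.0175  0.048 ] [0.5 0.5]
guideR flare tip [0.577  0.0752 0.039 ] [0.1 0.1]
handle/beam corner [ 0.6319 -0.0833  0.2162] [0.3 0.3]
beam near corner [ 0.6082 -0.0815  0.2152] [0.7 0.7]
knob [0.6304 0.0416 0.1462] [0.5 0.5]
[280  82] [ 0.5216 -0.029   0.012 ]
[445 118] [0.5402 0.2026 0.012 ]
[418 224] [0.6972 0.1969 0.012 ]
[333 203] [0.6805 0.065  0.012 ]
[266 167] [ 0.6391 -0.0382  0.012 ]
[217  69] [ 0.5215 -0.0289  0.012 ]
[384 104] [0.54   0.2021 0.012 ]
[360 207] [0.6891 0.1908 0.012 ]
[325 205] [0.6922 0.1388 0.012 ]
[267 190] [0.6797 0.0514 0.012 ]
[208 150] [ 0.6315 -0.037   0.012 ]
plate edge dir
-3.785679270080936
-3.895914911924775
```

View pics/w4.png

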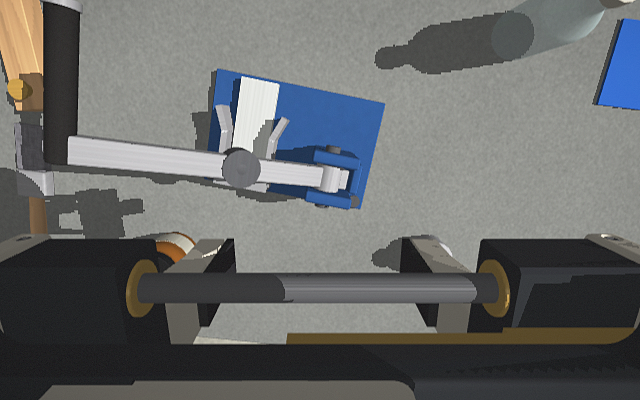

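Checks on the press pose, taking origin (0.629,0.025) and yaw about -4.2°:
- hinge pin at press y = 0.109 (should be 0.110)
- handle and beam consistent with x = 0
- guides symmetric about y = 0
- plate top about 0.023

The bar is at mid (0.505,-0.283), yaw 10.1°, top about 32 mm. Now I go to grasp the bar.

```bash
cat >> h.py <<'E'
psi=np.radians(-4.2);PX=np.array([np.cos(psi),np.sin(psi),0]);PY=np.array([-np.sin(psi),np.cos(psi),0]);PO=np.array([0.6292,0.0247,0])
def pw(x,y,z): return PO+x*PX+y*PY+np.array([0,0,z])
def inpress():
    p=r.get_state()['tcp_pos']-PO;print('press tcp',np.round([p@PX*1e3,p@PY*1e3,p[2]*1e3],1),'yawrel',r.get_state()['eef_rot'])
E
python3 - <<'E'
from h import *
togo((0.4637,-0.2907,0.10),100.1)
E
```

```text
t 3.15 rot [-0.0411  0.0024 -0.0604] shift [-388.6 -216.6  230.2] F [-0.9  0.5 -0.2]
```

Emit:
step_arm(
  deltas=[
    [-0.04, 0, -0.03, -43, -25, 0, 1],
    [0, 0, -0.03, -43, -24, 0, 1],
    [0, 0, 0, -43, -23, 0, 1],
    [0, 0, 0, -43, -23, 0, 1],
    [0, 0, 0, -43, -20, 10, 1],
    [0, 0, 0, -40, -18, 24, 1],
    [0, 0, 0, -36, -18, 28, 1],
    [0, 0, 0, -34, -18, 32, 1],
    [0, 0, 0, -30, -17, 35, 1],
    [0, 0, 0, -20, -10, 40, 1],
  ],
)

```text
time_s: 4.15
tcp_pos: [0.5041, -0.2976, 0.1592]
eef_rot: [179.4, 0.7, 99.7]
contact_force: [1.8, 0.4, 0.9]
gripper_width: 0.0877
```

Run:
```python
from h import *
togo((0.4637,-0.2907,0.10),100.1)
```

```text
t 4.15 rot [ 0.0106  0.0122 -0.0074] shift [ 14.4 -39.3  58.6] F [1.8 0.4 0.9]
```

Emit:
step_arm(
  deltas=[
    [0.01, 0.012, -0.007, 7, -20, 30, 1],
    [0, 0, 0, 7, -19, 28, 1],
    [0, 0, 0, 0, 0, 0, 1],
  ],
)

```text
time_s: 4.45
tcp_pos: [0.452, -0.2969, 0.0932]
eef_rot: [-179.5, -0.3, 99.4]
contact_force: [0.3, -0.3, -0.3]
gripper_width: 0.0879
```

Run:
```python
from h import *
togo((0.4637,-0.2907,0.006),100.1)
cv2.imwrite('pics/w5.png',r.capture('wrist')[:,:,::-1])
```

```text
t 4.45 rot [-0.0084 -0.0045 -0.0121] shift [ 3.8 13.3 87.1] F [ 0.3 -0.3 -0.3]
```

View pics/w5.png

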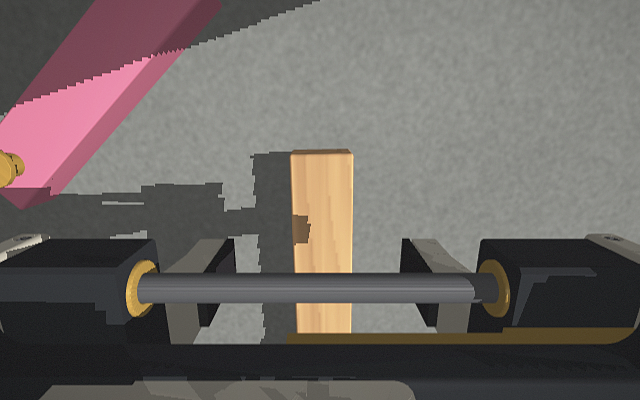

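The bar sits at columns 291-352, centred between the fingers (centre about 319). I'll descend.

Emit:
step_arm(
  deltas=[
    [-0.008, -0.004, -0.012, 4, 13, 25, 1],
    [0, 0, 0, 0, 0, 25, 1],
    [0, 0, 0, 0, 0, 20, 1],
    [0, 0, 0, 0, 0, 8, 1],
    [0, 0, 0, 0, 0, 4, 1],
    [0, 0, 0, 0, 0, 0, 1],
  ],
)

```text
time_s: 5.1
tcp_pos: [0.4712, -0.2985, 0.0181]
eef_rot: [179.2, 0.6, 100.0]
contact_force: [0.1, 0.3, 0.6]
gripper_width: 0.0874
```

Run:
```python
from h import *
togo((0.4637,-0.2907,0.006),100.1)
```

```text
t 5.1 rot [ 0.0143  0.0099 -0.0012] shift [ 9.1 -6.2 12. ] F [0.1 0.3 0.6]
```

Emit:
step_arm(
  deltas=[
    [0.014, 0.01, 0, 9, -6, 6, 1],
    [0, 0, 0, 0, 0, 4, 1],
    [0, 0, 0, 0, 0, 2, 1],
    [0, 0, 0, 0, 0, 0, 1],
  ],
)

```text
time_s: 5.5
tcp_pos: [0.465, -0.2906, 0.0079]
eef_rot: [179.8, 0.1, 100.1]
contact_force: [-0.5, 0.1, 0.5]
gripper_width: 0.0877
```

Run:
```python
from h import *
togo((0.4637,-0.2907,0.006),100.1)
```

```text
t 5.5 rot [ 0.0033  0.0011 -0.0007] shift [ 0.2 -1.3  1.9] F [-0.5  0.1  0.5]
```

Emit:
step_arm(
  deltas=[
    [0, 0, 0, 0, 0, 4, 1],
    [0, 0, 0, 0, 0, 0, -1],
    [0, 0, 0, 0, 0, 0, -1],
    [0, 0, 0, 0, 0, 0, -1],
    [0, 0, 0, 0, 0, 0, -1],
    [0, 0, 0, 0, 0, 0, -1],
  ],
  squeeze=30,
)

```text
time_s: 6.1
tcp_pos: [0.4656, -0.2907, 0.004]
eef_rot: [179.8, 0.1, 100.1]
contact_force: [0.3, -0.9, -0.7]
gripper_width: 0.0534
```

Emit:
step_arm(
  deltas=[
    [0, 0, 0, 0, 0, 0, -1],
    [0, 0, 0, 0, 0, 0, -1],
    [0, 0, 0, 0, 0, -10, -1],
    [0, 0, 0, 0, 0, -25, -1],
    [0, 0, 0, 0, 0, -30, -1],
    [0, 0, 0, 0, 0, -20, -1],
    [0, 0, 0, 0, 0, 0, -1],
  ],
)

```text
time_s: 6.8
tcp_pos: [0.4629, -0.2902, 0.0924]
eef_rot: [-179.9, -0.0, 100.1]
contact_force: [-0.1, -0.4, -2.4]
gripper_width: 0.0437
```

Run:
```python
from h import *
togo(pw(-.182,.001,0.07),90-4.2)
cv2.imwrite('pics/w6.png',r.capture('wrist')[:,:,::-1])
cv2.imwrite('pics/s6.png',r.capture('scene')[:,:,::-1])
```

```text
t 6.8 rot [-0.001  -0.0006  0.2488] shift [326.8  42.5  22.6] F [-0.1 -0.4 -2.4]
```

View pics/w6.png

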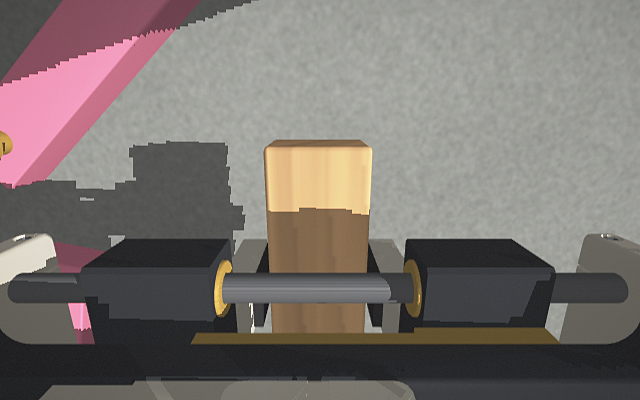

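View pics/s6.png

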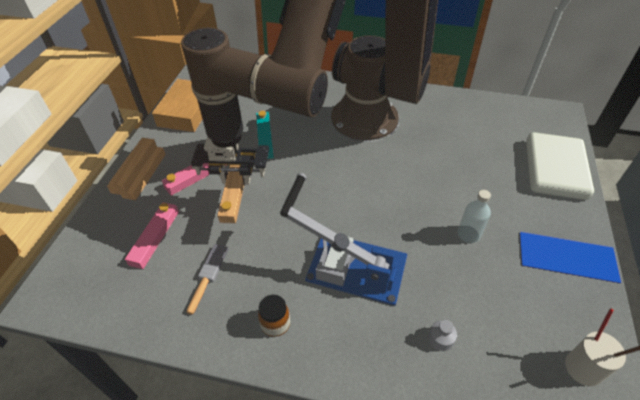

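The bar is held (width 43.7 mm) and the scene picture shows it lifted clear. Next is the spot in front of the press entry.

Emit:
step_arm(
  deltas=[
    [0, 0, 0.06, 20, -25, 3, -1],
    [0, 0, 0.06, 40, -15, 3, -1],
    [0, 0, 0.06, 40, -5, 3, -1],
    [0, 0, 0.07, 40, -4, 3, -1],
    [0, 0, 0, 40, -4, 3, -1],
    [0, 0, 0, 40, -4, 3, -1],
    [0, 0, 0, 35, -3, 3, -1],
    [0, 0, 0, 15, 0, 0, -1],
    [0, 0, 0, 0, 0, 0, -1],
  ],
)

```text
time_s: 7.8
tcp_pos: [0.3929, -0.0191, 0.0593]
eef_rot: [-178.8, 0.1, 84.7]
contact_force: [-0.1, 0.0, -2.3]
gripper_width: 0.0437
```

Run:
```python
from h import *
togo(pw(-.217,.001,0.06),90-4.2)
```

```text
t 7.8 rot [-0.0209  0.0012 -0.0184] shift [62.3 14.3 -1.1] F [-0.1  0.  -2.3]
```

Emit:
step_arm(
  deltas=[
    [-0.02, 0, -0.018, 30, 7, 0, -1],
    [0, 0, 0, 25, 5, 0, -1],
    [0, 0, 0, 5, 2, 0, -1],
    [0, 0, 0, 0, 0, 0, -1],
  ],
)

```text
time_s: 8.2
tcp_pos: [0.409, 0.039, 0.0557]
eef_rot: [-179.6, 0.3, 85.8]
contact_force: [-0.3, 0.3, -2.5]
gripper_width: 0.044
```

Run:
```python
from h import *
togo(pw(-.217,.001,0.045),90-4.2)
cv2.imwrite('pics/w7.png',r.capture('wrist')[:,:,::-1])
cv2.imwrite('pics/s7.png',r.capture('scene')[:,:,::-1][130:330,200:500].repeat(2,0).repeat(2,1))
```

```text
t 8.2 rot [-0.007   0.0051 -0.0003] shift [ 2.9  3.7 10.7] F [-0.3  0.3 -2.5]
```

View pics/s7.png

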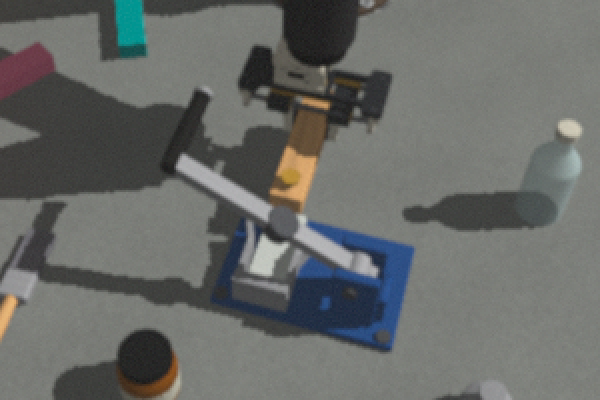

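View pics/w7.png

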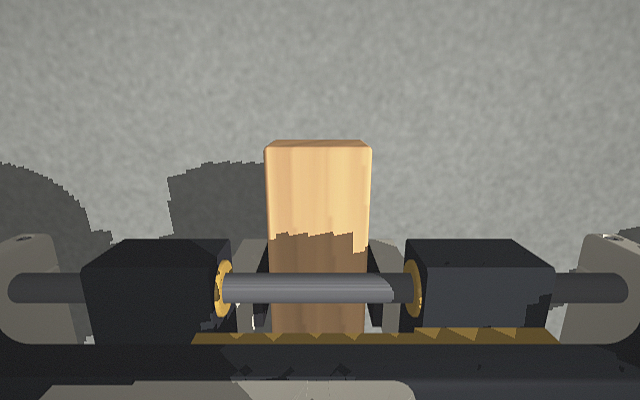

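Emit:
step_arm(
  deltas=[
    [-0.007, 0.005, 0, 3, 2, 7, -1],
    [0, 0, 0, 0, 5, 5, -1],
    [0, 0, 0, 0, 12, 1, -1],
    [0, 0, 0, 0, 15, 0, -1],
    [0, 0, 0, 0, 12, 0, -1],
    [0, 0, 0, 0, 5, 0, -1],
    [0, 0, 0, 0, 0, 0, -1],
  ],
)

```text
time_s: 9.0
tcp_pos: [0.4632, 0.0335, 0.0402]
eef_rot: [-179.9, 0.1, 85.5]
contact_force: [-0.8, 0.7, -3.0]
gripper_width: 0.0438
```

Run:
```python
from h import *
togo(pw(-.117,.001,0.04),90-4.2)
inpress()
```

```text
t 9.0 rot [-0.0013  0.001  -0.0057] shift [ 4.6 49.2  0.2] F [-0.8  0.7 -3. ]
press tcp [-166.2   -3.3   40.2] yawrel [-1.79923279e+02  5.80671966e-02  8.54759995e+01]
```

Emit:
step_arm(
  deltas=[
    [0, 0, -0.006, 5, 4, -1, -1],
    [0, 0, 0, 0, 10, -1, -1],
    [0, 0, 0, 0, 10, 0, -1],
    [0, 0, 0, 0, 6, 0, -1],
    [0, 0, 0, 0, 2, 0, -1],
    [0, 0, 0, 0, 0, 0, -1],
  ],
)

```text
time_s: 9.6
tcp_pos: [0.4979, 0.0365, 0.0424]
eef_rot: [-179.9, 0.1, 85.9]
contact_force: [0.6, -0.3, -1.6]
gripper_width: 0.0434
```

Run:
```python
from h import *
togo(pw(-.117,.001,0.04),90-4.2)
inpress()
cv2.imwrite('pics/s8.png',r.capture('scene')[:,:,::-1][130:330,200:500].repeat(2,0).repeat(2,1))
```

```text
t 9.6 rot [-0.0014  0.0009  0.0012] shift [-1.1 14.8  2.4] F [ 0.6 -0.3 -1.6]
press tcp [-131.8    2.1   42.4] yawrel [-1.79917793e+02  5.40906998e-02  8.58686463e+01]
```

View pics/s8.png

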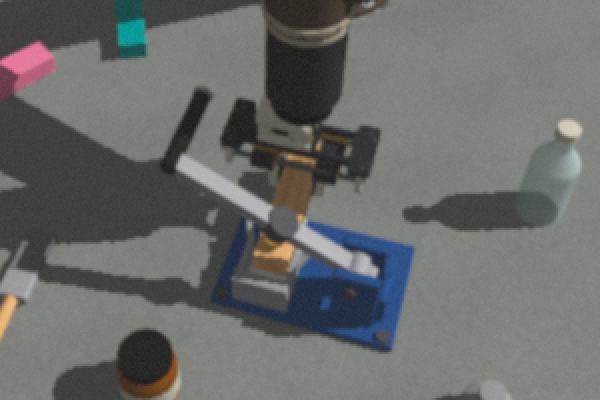

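Aligned and clear of the handle. I'll creep in to the stop now.

Emit:
step_arm(
  deltas=[
    [0, 0, 0, -1, 4, 2, -1],
    [0, 0, 0, 0, 4, 0, -1],
    [0, 0, 0, 0, 2, 0, -1],
    [0, 0, 0, 0, 1, 0, -1],
    [0, 0, 0, 0, 0, 0, -1],
  ],
)

```text
time_s: 10.15
tcp_pos: [0.5087, 0.0343, 0.0401]
eef_rot: [-179.9, 0.1, 85.9]
contact_force: [0.7, 0.2, -2.1]
gripper_width: 0.0435
```

Emit:
step_arm(
  deltas=[
    [0, 0, 0, 0, 1.5, 0, -1],
    [0, 0, 0, 0, 1, 0, -1],
  ],
)

```text
time_s: 10.35
tcp_pos: [0.5111, 0.034, 0.0401]
eef_rot: [-179.9, 0.1, 85.9]
contact_force: [-0.1, -0.1, -1.7]
gripper_width: 0.0438
```

Run:
```python
from h import *
togo(pw(-.117,.001,0.04),90-4.2)
inpress()
```

```text
t 10.35 rot [-0.0023  0.0012  0.0012] shift [0.3 1.5 0.1] F [-0.1 -0.1 -1.7]
press tcp [-118.5    0.7   40.1] yawrel [-1.79865888e+02  6.91739313e-02  8.58708924e+01]
```

Emit:
step_arm(
  deltas=[
    [0, 0, 0, 0, 1.5, 0, -1],
    [0, 0, 0, 0, 1, 0, -1],
  ],
)

```text
time_s: 10.55
tcp_pos: [0.5138, 0.0339, 0.0402]
eef_rot: [-179.9, 0.1, 85.9]
contact_force: [-0.8, -0.8, -2.2]
gripper_width: 0.0436
```

Emit:
step_arm(
  deltas=[
    [0, 0, 0, 0, 1, 0, -1],
    [0, 0, 0, 0, 1, 0, -1],
  ],
)

```text
time_s: 10.75
tcp_pos: [0.5151, 0.0337, 0.0399]
eef_rot: [-179.8, 0.1, 85.9]
contact_force: [-5.8, 2.8, -0.0]
gripper_width: 0.0433
```

Emit:
step_arm(
  deltas=[
    [0, 0, 0, 0, 1, 0, -1],
    [0, 0, 0, 0, 1, 0, -1],
  ],
)

```text
time_s: 10.95
tcp_pos: [0.515, 0.0332, 0.0394]
eef_rot: [-179.6, 0.1, 85.9]
contact_force: [-4.2, 2.0, -0.4]
gripper_width: 0.044
```

Contact with the back stop at press x ≈ -115 (expected -115). I'll lower and feel for the plate.

Emit:
step_arm(
  deltas=[
    [-0.006, 0.001, 0, 0, 0, 2, -1],
    [0, 0, 0, 0, 0, 2, -1],
    [0, 0, 0, 0, 0, 2, -1],
  ],
)

```text
time_s: 11.25
tcp_pos: [0.515, 0.0331, 0.0332]
eef_rot: [-180.0, 0.1, 85.8]
contact_force: [-1.9, -0.3, -1.0]
gripper_width: 0.044
```

Emit:
step_arm(
  deltas=[
    [0, 0, 0, 0, 0, 1.5, -1],
    [0, 0, 0, 0, 0, 1.5, -1],
  ],
)

```text
time_s: 11.45
tcp_pos: [0.515, 0.033, 0.0298]
eef_rot: [-180.0, 0.1, 85.8]
contact_force: [-3.2, 1.0, 1.8]
gripper_width: 0.0441
```

Emit:
step_arm(
  deltas=[
    [0, 0, 0, 0, 0, 1, -1],
    [0, 0, 0, 0, 0, 1, -1],
  ],
)

```text
time_s: 11.65
tcp_pos: [0.515, 0.033, 0.0297]
eef_rot: [-180.0, 0.1, 85.9]
contact_force: [-8.2, 0.6, 15.0]
gripper_width: 0.0439
```

Emit:
step_arm(
  deltas=[
    [0, 0, 0, 0, 0, -0.7, -1],
    [0, 0, 0, 0, 0, 0, 0.35],
    [0, 0, 0, 0, 0, 0, 0.35],
    [0, 0, 0, 0, 0, 0, 0.35],
  ],
)

```text
time_s: 12.05
tcp_pos: [0.5171, 0.0336, 0.0314]
eef_rot: [179.8, 0.0, 85.9]
contact_force: [-0.1, -0.8, 0.0]
gripper_width: 0.0584
```

Run:
```python
from h import *
togo(pw(-.115,.001,0.03),90-4.2)
inpress()
cv2.imwrite('pics/w9.png',r.capture('wrist')[:,:,::-1])
```

```text
t 12.05 rot [0.0032 0.0004 0.0024] shift [ 0.3 -2.5  1.4] F [-0.1 -0.8  0. ]
press tcp [-112.5    0.7   31.4] yawrel [1.79818122e+02 2.52004182e-02 8.59364819e+01]
```

View pics/w9.png

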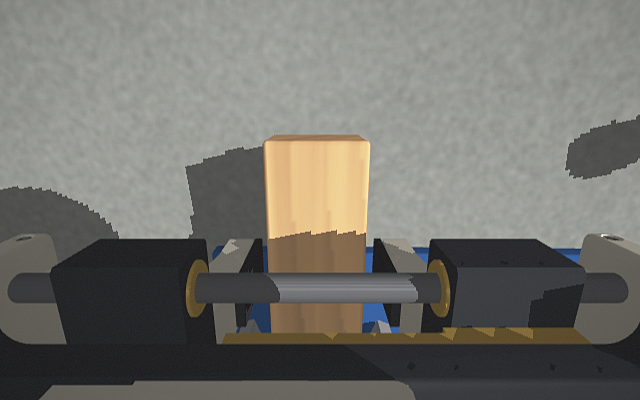

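Released. The bar is square with the hand and there is a gap on both sides. I'll rise and back off.

Emit:
step_arm(
  deltas=[
    [0, 0, 0, 0, -1, -10, 0.35],
    [0, 0, 0, 0, 0, -15, 0.35],
    [0, 0, 0, 0, 0, -15, 0.35],
    [0, 0, 0, 0, -15, -5, 0.35],
    [0, 0, 0, 0, -30, -5, 1],
    [0, 0, 0, 0, -25, -15, 1],
    [0, 0, 0, 0, -5, -40, 1],
    [0, 0, 0, 0, 0, -45, 1],
    [0, 0, 0, 0, 0, -40, 1],
    [0, 0, 0, 0, 0, -30, 1],
  ],
)

```text
time_s: 13.1
tcp_pos: [0.4293, 0.0367, 0.2561]
eef_rot: [-179.7, 0.3, 85.9]
contact_force: [1.2, 0.2, 0.5]
gripper_width: 0.0875
```

Run:
```python
from h import *
inpress()
togo(pw(-.03,0,0.30),90-4.2)
togo(pw(-.075,-.118,0.27),90-4.2)
cv2.imwrite('pics/s10.png',r.capture('scene')[:,:,::-1][130:330,200:500].repeat(2,0).repeat(2,1))
```

```text
press tcp [-200.2   -2.7  256.1] yawrel [-179.66909338    0.26041137   85.86008561]
t 13.1 rot [-0.0058  0.0045  0.001 ] shift [  2.3 170.  -44.9] F [1.2 0.2 0.5]
t 13.1 rot [-0.0058  0.0045  0.001 ] shift [-115.5  125.   -14.1] F [1.2 0.2 0.5]
```

View pics/s10.png

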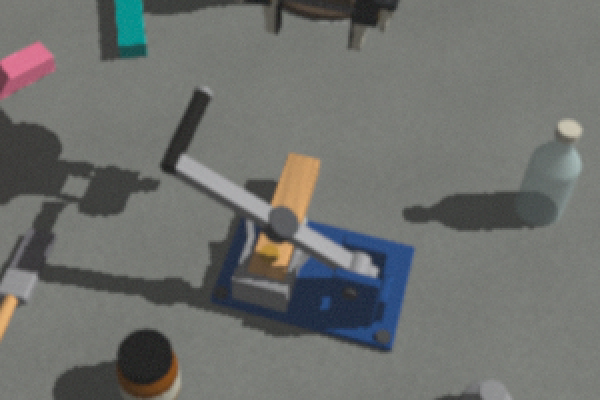

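The bar lies in the press with its end at the stop, and the insert is under the nose. Next: over the handle, with a wrist look.

Emit:
step_arm(
  deltas=[
    [-0.006, 0.004, 0, -15, 25, -22, 1],
    [0, 0, 0, -20, 35, -16, 1],
    [0, 0, 0, -20, 40, -5, 1],
    [0, 0, 0, -20, 40, 0, 1],
    [0, 0, 0, -15, 25, 0, 1],
    [0, 0, 0, -5, 10, 0, 1],
    [0, 0, 0, 0, 0, 0, 1],
  ],
)

```text
time_s: 13.85
tcp_pos: [0.5992, -0.073, 0.3088]
eef_rot: [179.3, -0.4, 86.1]
contact_force: [-0.0, 0.1, -0.4]
gripper_width: 0.0875
```

Run:
```python
from h import *
inpress()
ci=r.camera_info('wrist');im=r.capture('wrist')
import pickle;pickle.dump((ci,im),open('w11.pkl','wb'))
cv2.imwrite('pics/w11.png',im[:,:,::-1])
togo(pw(-.075,-.118,0.25),90-4.2)
```

```text
press tcp [-22.7 -99.6 308.8] yawrel [179.29055167  -0.41108536  86.07721545]
t 13.9 rot [ 0.0122 -0.0073  0.0052] shift [-18.9 -52.3  58. ] F [-1.1 -0.8  0.4]
```

View pics/w11.png

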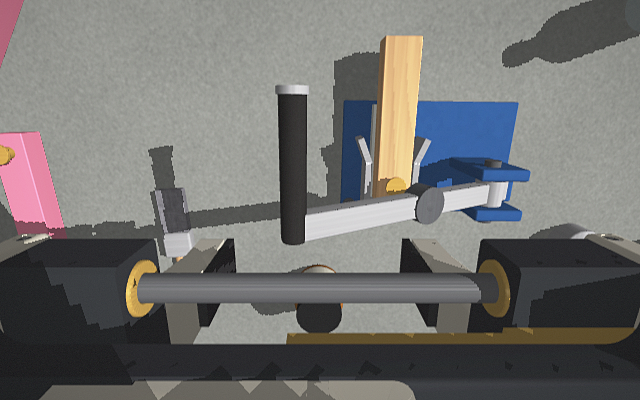

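Run:
```python
from h import *
import pickle
ci,im=pickle.load(open('w11.pkl','rb'))
for p in [(292,95),(293,170),(293,236)]:
    X=plane(ci,p,.221)-PO; print(np.round([X@PX*1e3,X@PY*1e3],1))
for p in [(384,36),(423,37)]:
    X=plane(ci,p,.058)-PO; print('bar end',np.round([X@PX*1e3,X@PY*1e3],1))
```

```text
[-105.5 -117.5]
[ -51.2 -117.7]
[   3.1 -118.6]
bar end [-173.8  -23.1]
bar end [-173.1   21.4]
```

Emit:
step_arm(
  deltas=[
    [0.012, -0.007, 0.005, -10, -26, 15, 1],
    [0, 0, 0, -9, -25, 25, 1],
    [0, 0, 0, 0, 0, 10, 1],
    [0, 0, 0, 0, 0, 0, 1],
  ],
)

```text
time_s: 14.3
tcp_pos: [0.5408, -0.0854, 0.2574]
eef_rot: [180.0, -0.1, 85.9]
contact_force: [-0.4, 0.8, -0.6]
gripper_width: 0.0876
```

Run:
```python
from h import *
inpress()
togo(pw(-.075,-.118,0.191),90-4.2)
```

```text
press tcp [ -80.1 -116.2  257.4] yawrel [ 1.79962981e+02 -8.07605320e-02  8.59374704e+01]
t 14.3 rot [ 0.0006 -0.0014  0.0024] shift [-1.9  5.1 66.4] F [-0.4  0.8 -0.6]
```

Bar end is at press x = -173.5 (expected -175), y within ±23. The handle is at y = -118. I'll descend and pinch it.

Emit:
step_arm(
  deltas=[
    [0, 0, 0, -2, 3, 20, 1],
    [0, 0, 0, 0, 1, 25, 1],
    [0, 0, 0, 0, 0, 14, 1],
    [0, 0, 0, 0, 0, 3, 1],
    [0, 0, 0, 0, 0, 0, 1],
  ],
)

```text
time_s: 14.8
tcp_pos: [0.5472, -0.0844, 0.1996]
eef_rot: [179.4, -0.1, 86.2]
contact_force: [0.8, -0.1, 0.1]
gripper_width: 0.0875
```

Run:
```python
from h import *
inpress()
togo(pw(-.075,-.118,0.191),90-4.2)
```

```text
press tcp [ -73.8 -114.8  199.6] yawrel [ 1.79440554e+02 -1.41655325e-01  8.62060216e+01]
t 14.8 rot [ 0.0098 -0.0025  0.0071] shift [-3.2 -1.3  8.6] F [ 0.8 -0.1  0.1]
```

Emit:
step_arm(
  deltas=[
    [0.01, -0.002, 0.007, -3, -1, 9, 1],
    [0, 0, 0, 0, 0, 2, 0],
    [0, 0, 0, 0, 0, 0, -1],
    [0, 0, 0, 0, 0, 0, -1],
    [0, 0, 0, 0, 0, 0, -1],
    [0, 0, 0, 0, 0, 0, -1],
    [0, 0, 0, 0, 0, 0, -1],
    [0, 0, 0, 0, 0, 0, -1],
    [0, 0, 0, 0, 0, 0, -1],
  ],
  squeeze=40,
)

```text
time_s: 15.7
tcp_pos: [0.548, -0.0871, 0.1915]
eef_rot: [179.8, -0.1, 85.8]
contact_force: [0.1, 0.6, 0.1]
gripper_width: 0.0288
```

Run:
```python
from h import *
inpress();print(r.get_state()['contact_force'],r.get_state()['gripper_width'])
H=np.array([110.,85.])
def arc(th): a=.5-th;return 110-260*np.cos(a), 85+260*np.sin(a)-18.8
for th in np.arange(0,.61,.05): print(round(th,2),np.round(arc(th),1))
```

```text
press tcp [ -72.8 -117.4  191.5] yawrel [ 1.79755109e+02 -5.63383439e-02  8.58131291e+01]
[0.13054197 0.57377175 0.07496254] 0.028760152801515088
0.0 [-118.2  190.9]
0.05 [-124.1  179.3]
0.1 [-129.5  167.4]
0.15 [-134.2  155.4]
0.2 [-138.4  143. ]
0.25 [-141.9  130.5]
0.3 [-144.8  117.9]
0.35 [-147.1  105.1]
0.4 [-148.7   92.2]
0.45 [-149.7   79.2]
0.5 [-150.    66.2]
0.55 [-149.7   53.2]
0.6 [-148.7   40.2]
```

Emit:
step_arm(
  deltas=[
    [0, 0, 0, 0, 0, 0, -1],
    [0, 0, 0, 0, 0, 0, -1],
    [0, 0, 0, -1.5, 0, 3, -1],
    [0, 0, 0, -3, 0, 6, -1],
    [0, 0, 0, -3, 0, 6, -1],
    [0, 0, 0, -2.5, 0, 6, -1],
  ],
)

```text
time_s: 16.3
tcp_pos: [0.5472, -0.0981, 0.1711]
eef_rot: [179.7, -0.0, 85.8]
contact_force: [-3.5, -0.7, 6.9]
gripper_width: 0.021
```

```bash
cat >> h.py <<'E'
def lev():
    inpress();s=r.get_state();p=s['tcp_pos']-PO
    y=p@PY*1e3;z=p[2]*1e3+18.8
    a=np.arctan2(z-85,110-y);print('lever est',round(.5-a,3),'radius',round(np.hypot(z-85,110-y),1),'F',np.round(s['contact_force'],1),'w',round(s['gripper_width']*1e3,1),'t',s['time_s'])
E
python3 -c "
from h import *
lev()"
```

```text
press tcp [ -72.8 -128.5  171.1] yawrel [ 1.79679758e+02 -3.74079328e-02  8.58247657e+01]
lever est 0.086 radius 260.5 F [-3.5 -0.7  6.9] w 21.0 t 16.3
```

Emit:
step_arm(
  deltas=[
    [0, 0, 0, -2.5, 0, 6, -1],
    [0, 0, 0, -2.5, 0, 7, -1],
    [0, 0, 0, -2.3, 0, 7, -1],
    [0, 0, 0, -2, 0, 7, -1],
    [0, 0, 0, -2, 0, 7, -1],
    [0, 0, 0, -1.8, 0, 7, -1],
  ],
)

```text
time_s: 16.9
tcp_pos: [0.5461, -0.112, 0.1289]
eef_rot: [179.6, -0.1, 85.8]
contact_force: [-3.3, 1.9, 6.2]
gripper_width: 0.0211
```

```bash
python3 -c "
from h import *
lev()"
```

```text
press tcp [ -72.8 -142.5  128.9] yawrel [ 1.79589506e+02 -1.25991119e-01  8.57954620e+01]
lever est 0.257 radius 260.1 F [-3.3  1.9  6.2] w 21.1 t 16.9
```

Emit:
step_arm(
  deltas=[
    [0, 0, 0, -1.3, 0, 6, -1],
    [0, 0, 0, -1.2, 0, 6, -1],
    [0, 0, 0, -1, 0, 6, -1],
    [0, 0, 0, -0.8, 0, 5, -1],
    [0, 0, 0, -0.6, 0, 4, -1],
  ],
)

```text
time_s: 17.4
tcp_pos: [0.5457, -0.1174, 0.1007]
eef_rot: [179.5, -0.2, 85.8]
contact_force: [-1.7, 2.8, 5.5]
gripper_width: 0.0209
```

```bash
python3 -c "
from h import *
lev()"
```

```text
press tcp [ -72.8 -147.9  100.7] yawrel [179.53569989  -0.18619412  85.77749359]
lever est 0.367 radius 260.2 F [-1.7  2.8  5.5] w 20.9 t 17.4
```

Now gently, reading force as the insert begins to move.

Emit:
step_arm(
  deltas=[
    [0, 0, 0, -0.4, 0, 3, -1],
    [0, 0, 0, -0.4, 0, 3, -1],
    [0, 0, 0, -0.3, 0, 3, -1],
  ],
)

```text
time_s: 17.7
tcp_pos: [0.5457, -0.1185, 0.0914]
eef_rot: [179.5, -0.2, 85.8]
contact_force: [-2.1, 1.1, 6.3]
gripper_width: 0.0206
```

Emit:
step_arm(
  deltas=[
    [0, 0, 0, -0.2, 0, 3, -1],
    [0, 0, 0, -0.2, 0, 3, -1],
  ],
)

```text
time_s: 17.9
tcp_pos: [0.5457, -0.1191, 0.0857]
eef_rot: [179.5, -0.2, 85.8]
contact_force: [-6.7, 4.1, 16.8]
gripper_width: 0.0209
```

Emit:
step_arm(
  deltas=[
    [0, 0, 0, -0.1, 0, 3, -1],
    [0, 0, 0, 0, 0, 3, -1],
  ],
)

```text
time_s: 18.1
tcp_pos: [0.5457, -0.1194, 0.0817]
eef_rot: [179.4, -0.2, 85.8]
contact_force: [-8.0, 3.0, 18.6]
gripper_width: 0.021
```

```bash
python3 -c "
from h import *
lev()"
```

```text
press tcp [ -72.7 -149.8   81.7] yawrel [179.41041005  -0.2243344   85.82634716]
lever est 0.44 radius 260.3 F [-8.   3.  18.6] w 21.0 t 18.1
```

Emit:
step_arm(
  deltas=[
    [0, 0, 0, 0, 0, 3, -1],
    [0, 0, 0, 0, 0, 3, -1],
    [0, 0, 0, 0, 0, 3, -1],
  ],
)

```text
time_s: 18.4
tcp_pos: [0.5457, -0.1198, 0.0764]
eef_rot: [179.3, -0.2, 85.9]
contact_force: [-8.4, 3.2, 18.3]
gripper_width: 0.0208
```

Emit:
step_arm(
  deltas=[
    [0, 0, 0, 0, 0, 3, -1],
    [0, 0, 0, 0, 0, 2.5, -1],
  ],
)

```text
time_s: 18.6
tcp_pos: [0.5457, -0.1199, 0.0735]
eef_rot: [179.2, -0.2, 85.9]
contact_force: [-7.5, 3.2, 18.7]
gripper_width: 0.0207
```

```bash
python3 -c "
from h import *
lev()"
```

```text
press tcp [ -72.6 -150.4   73.5] yawrel [179.20134357  -0.19861388  85.93017063]
lever est 0.472 radius 260.5 F [-7.5  3.2 18.7] w 20.7 t 18.6
```

Emit:
step_arm(
  deltas=[
    [0.004, 0, 0, 0, 0, 3, -1],
    [0.003, 0, 0, 0.1, 0, 3, -1],
    [0.003, 0, 0, 0.1, 0, 2.5, -1],
  ],
)

```text
time_s: 18.9
tcp_pos: [0.5455, -0.1201, 0.069]
eef_rot: [179.7, -0.2, 86.0]
contact_force: [-7.9, 3.4, 18.8]
gripper_width: 0.0211
```

Emit:
step_arm(
  deltas=[
    [0.002, 0, 0, 0.1, 0, 2.5, -1],
    [0, 0, 0, 0.1, 0, 2.5, -1],
  ],
)

```text
time_s: 19.1
tcp_pos: [0.5455, -0.1201, 0.0666]
eef_rot: [179.7, -0.2, 86.0]
contact_force: [-8.4, 3.7, 19.9]
gripper_width: 0.021
```

Emit:
step_arm(
  deltas=[
    [0.002, 0, 0, 0.1, 0, 2.5, -1],
    [0, 0, 0, 0.1, 0, 2.5, -1],
  ],
)

```text
time_s: 19.3
tcp_pos: [0.5455, -0.1201, 0.0642]
eef_rot: [179.7, -0.2, 86.1]
contact_force: [-7.8, 4.2, 19.1]
gripper_width: 0.021
```

```bash
python3 -c "
from h import *
lev()"
```

```text
press tcp [ -72.9 -150.6   64.2] yawrel [ 1.79748234e+02 -1.62044248e-01  8.60598353e+01]
lever est 0.508 radius 260.6 F [-7.8  4.2 19.1] w 21.0 t 19.3
```

Emit:
step_arm(
  deltas=[
    [0, 0, 0, 0.2, 0, 2.5, -1],
    [0, 0, 0, 0.2, 0, 2.5, -1],
  ],
)

```text
time_s: 19.5
tcp_pos: [0.5455, -0.1202, 0.062]
eef_rot: [179.7, -0.1, 86.1]
contact_force: [-8.3, 2.9, 18.9]
gripper_width: 0.0212
```

Emit:
step_arm(
  deltas=[
    [0, 0, 0, 0.2, 0, 2.5, -1],
    [0, 0, 0, 0.2, 0, 2.5, -1],
  ],
)

```text
time_s: 19.7
tcp_pos: [0.5456, -0.1202, 0.0606]
eef_rot: [179.6, -0.1, 86.2]
contact_force: [-11.8, 5.2, 32.3]
gripper_width: 0.0209
```

Emit:
step_arm(
  deltas=[
    [0, 0, 0, 0.2, 0, 2.5, -1],
    [0, 0, 0, 0.2, 0, 2.5, -1],
  ],
)

```text
time_s: 19.9
tcp_pos: [0.5456, -0.1202, 0.0605]
eef_rot: [179.4, -0.1, 86.2]
contact_force: [-12.8, 4.9, 31.4]
gripper_width: 0.0208
```

```bash
python3 -c "
from h import *
lev()"
```

```text
press tcp [ -72.7 -150.6   60.5] yawrel [ 1.79433293e+02 -5.55208472e-02  8.62291774e+01]
lever est 0.522 radius 260.7 F [-12.8   4.9  31.4] w 20.8 t 19.9
```

End of travel: z is stalled at 60.5 mm and the force stepped from 19 N to 32 N. One slightly firmer row will confirm it, then I'll ease up along the arc.

Emit:
step_arm(
  deltas=[
    [0.005, 0, 0, 0, 0, 3.5, -1],
    [0, 0, 0, 0, 0, 3.5, -1],
  ],
)

```text
time_s: 20.1
tcp_pos: [0.5456, -0.1203, 0.0597]
eef_rot: [179.6, -0.0, 86.3]
contact_force: [-16.7, 8.8, 41.6]
gripper_width: 0.0213
```

Emit:
step_arm(
  deltas=[
    [0.005, 0, 0, 0, 0, -2, -1],
    [0, 0, 0, 0, 0, -3, -1],
    [0, 0, 0, 0, 0, -4, -1],
  ],
)

```text
time_s: 20.4
tcp_pos: [0.5455, -0.12, 0.0706]
eef_rot: [179.8, -0.1, 86.3]
contact_force: [-0.7, 3.1, 2.4]
gripper_width: 0.0208
```

```bash
python3 -c "
from h import *
lev()"
```

```text
press tcp [ -72.9 -150.5   70.6] yawrel [ 1.79754102e+02 -5.96750680e-02  8.63321603e+01]
lever est 0.483 radius 260.5 F [-0.7  3.1  2.4] w 20.8 t 20.4
```

Emit:
step_arm(
  deltas=[
    [0, 0, 0, 0, 0, -5, -1],
    [0, 0, 0, 0.4, 0, -5, -1],
    [0, 0, 0, 0.5, 0, -5, -1],
    [0, 0, 0, 0.6, 0, -5, -1],
    [0, 0, 0, 0.8, 0, -5, -1],
    [0, 0, 0, 1, 0, -5, -1],
    [0, 0, 0, 1.1, 0, -5, -1],
  ],
)

```text
time_s: 21.1
tcp_pos: [0.5458, -0.1158, 0.1074]
eef_rot: [179.8, 0.0, 86.4]
contact_force: [0.7, 1.3, 1.1]
gripper_width: 0.0208
```

```bash
python3 -c "
from h import *
lev()"
```

```text
press tcp [ -72.9 -146.2  107.4] yawrel [1.79794395e+02 1.11106132e-03 8.63840692e+01]
lever est 0.341 radius 259.5 F [0.7 1.3 1.1] w 20.8 t 21.1
```

Emit:
step_arm(
  deltas=[
    [0, 0, 0, 0.8, 0, -5, -1],
    [0, 0, 0, 1.3, 0, -5, -1],
    [0, 0, 0, 1.3, 0, -5, -1],
    [0, 0, 0, 1.5, 0, -5, -1],
    [0, 0, 0, 1.6, 0, -5, -1],
    [0, 0, 0, 1.8, 0, -5, -1],
    [0, 0, 0, 1.8, 0, -5, -1],
    [0, 0, 0, 2, 0, -5, -1],
  ],
)

```text
time_s: 21.9
tcp_pos: [0.5469, -0.1031, 0.151]
eef_rot: [179.7, 0.0, 86.4]
contact_force: [0.5, -1.6, 0.6]
gripper_width: 0.0211
```

```bash
python3 -c "
from h import *
lev()"
```

```text
press tcp [ -72.7 -133.5  151. ] yawrel [1.79746488e+02 2.91840137e-02 8.63761180e+01]
lever est 0.165 radius 257.8 F [ 0.5 -1.6  0.6] w 21.1 t 21.9
```

Emit:
step_arm(
  deltas=[
    [0, 0, 0, 1.2, 0, -5, -1],
    [0, 0, 0, 1.7, 0, -5, -1],
    [0, 0, 0, 2, 0, -5, -1],
    [0, 0, 0, 2, 0, -5, -1],
    [0, 0, 0, 2, 0, -5, -1],
    [0, 0, 0, 1.5, 0, -3.5, -1],
  ],
)

```text
time_s: 22.5
tcp_pos: [0.5481, -0.0888, 0.1808]
eef_rot: [179.7, -0.2, 86.4]
contact_force: [1.7, 3.0, -2.7]
gripper_width: 0.0209
```

```bash
python3 -c "
from h import *
lev()"
```

```text
press tcp [ -72.6 -119.1  180.8] yawrel [179.70496113  -0.22026798  86.37169945]
lever est 0.036 radius 256.2 F [ 1.7  3.  -2.7] w 20.9 t 22.5
```

Emit:
step_arm(
  deltas=[
    [0, 0, 0, 0, 0, -2, -1],
    [0, 0, 0, 0, 0, -2, -1],
  ],
)

```text
time_s: 22.7
tcp_pos: [0.5481, -0.0877, 0.1827]
eef_rot: [179.8, -0.3, 86.3]
contact_force: [11.5, -4.5, -22.6]
gripper_width: 0.0208
```

```bash
python3 -c "
from h import *
lev()
cv2.imwrite('pics/s12.png',r.capture('scene')[:,:,::-1][130:330,200:500].repeat(2,0).repeat(2,1))"
```

```text
press tcp [ -72.7 -118.   182.7] yawrel [179.75852819  -0.30770627  86.33927252]
lever est 0.028 radius 256.1 F [ 11.5  -4.5 -22.6] w 20.8 t 22.7
```

View pics/s12.png

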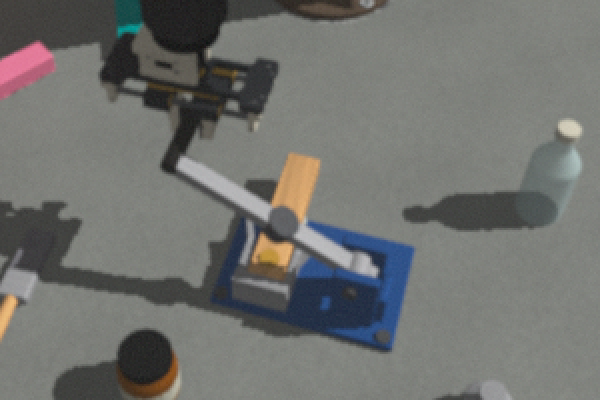

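The upper stop was felt (Fz reversed to -22.6 N), and the beam is back where it was in s10. The rod crept about 8 mm in the pads. I'll take off the pull and release.

Emit:
step_arm(
  deltas=[
    [0, 0, 0, 0, 0, 0.2, -1],
    [0, 0, 0, 0, 0, 0, -1],
  ],
)

```text
time_s: 22.95
tcp_pos: [0.5481, -0.0884, 0.1815]
eef_rot: [179.8, -0.2, 86.3]
contact_force: [0.5, 2.5, -0.3]
gripper_width: 0.0209
```

Emit:
step_arm(
  deltas=[
    [0, 0, 0, 0, 0, 0.3, -1],
  ],
)

```text
time_s: 23.05
tcp_pos: [0.5481, -0.0884, 0.1814]
eef_rot: [179.8, -0.2, 86.3]
contact_force: [0.6, 1.4, 0.2]
gripper_width: 0.0211
```

Emit:
step_arm(
  deltas=[
    [0, 0, 0, 0, 0, -0.3, -1],
    [0, 0, 0, 0, 0, 0, 0],
    [0, 0, 0, 0, 0, 0, 0.6],
    [0, 0, 0, 0, 0, 0, 1],
    [0, 0, 0, 0, 0, 0, 1],
    [0, 0, 0, 0, 0, -10, 1],
    [0, 0, 0, 0, 0, -30, 1],
    [0, 0, 0, 0, 0, -40, 1],
    [0, 0, 0, 0, 15, -40, 1],
    [0, 0, 0, 5, 30, -5, 1],
  ],
)

```text
time_s: 24.05
tcp_pos: [0.5891, -0.0886, 0.3154]
eef_rot: [180.0, -0.1, 86.3]
contact_force: [1.3, 0.4, 0.1]
gripper_width: 0.0851
```

Run:
```python
from h import *
import pickle
inpress()
ci=r.camera_info('wrist');im=r.capture('wrist');pickle.dump((ci,im),open('w13.pkl','wb'))
cv2.imwrite('pics/w13.png',im[:,:,::-1])
s=r.capture('scene')[:,:,::-1];t=r.capture('top')[:,:,::-1]
cv2.imwrite('pics/s13.png',s);cv2.imwrite('pics/t13.png',t)
cv2.imwrite('pics/s13c.png',cv2.resize(s[220:300,290:420],None,fx=6,fy=6,interpolation=2))
s0=cv2.imread('pics/s10.png')[::2,::2]; cv2.imwrite('pics/s10c.png',cv2.resize(s0[90:170,90:220],None,fx=6,fy=6,interpolation=2))
```

```text
press tcp [ -31.7 -115.9  315.4] yawrel [ 1.79978177e+02 -1.37847731e-01  8.62816328e+01]
```

View pics/w13.png

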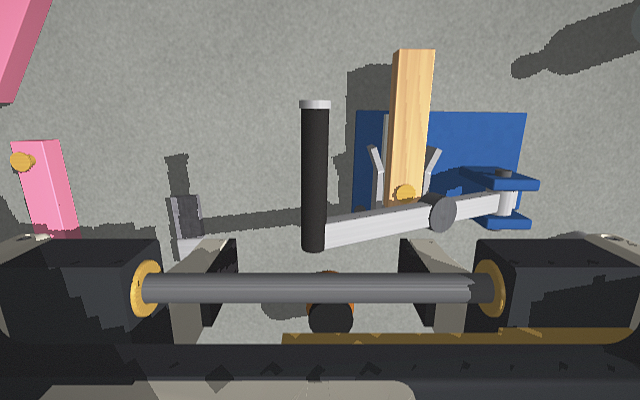

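View pics/s13c.png

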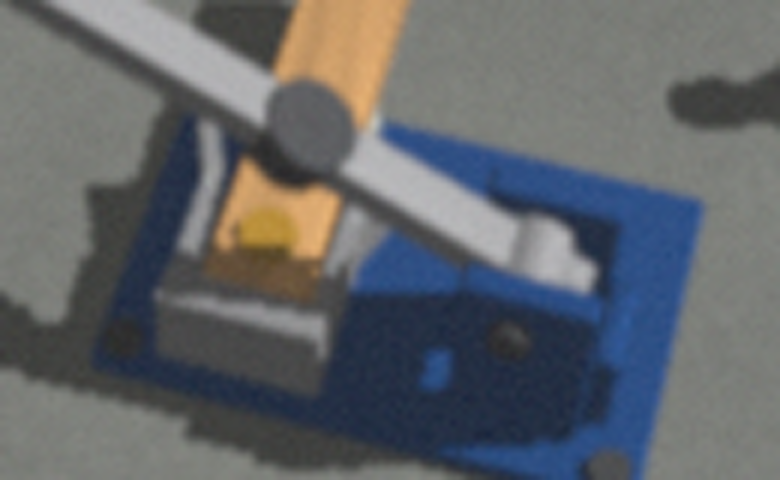

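View pics/s10c.png

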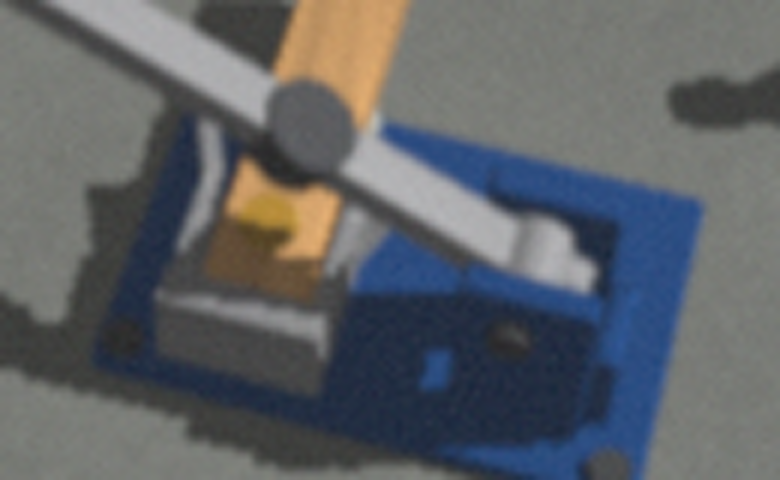

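View pics/s13.png

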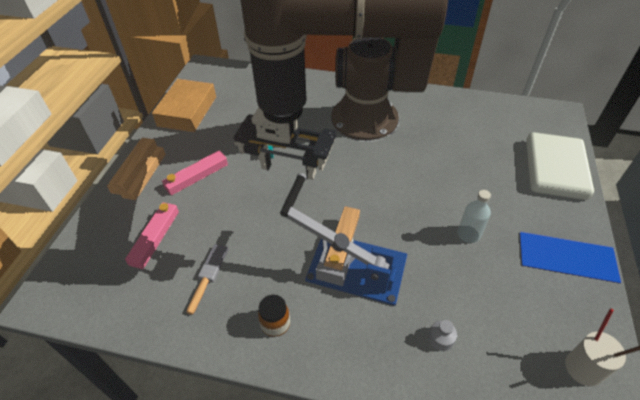

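The flange, s13c (265,232) against s10c (268,216), dropped about 2.8 px, and the lever is fully up. I'll quantify it.

Run:
```python
from h import *
s=r.camera_info('scene')
a=cv2.imread('pics/s10.png')[::2,::2][90:170,90:220];b=cv2.imread('pics/s13.png')[220:300,290:420]
for im in(a,b):
    h=cv2.cvtColor(im,cv2.COLOR_BGR2HSV);m=cv2.inRange(h,(19,140,60),(32,255,255))
    ys,xs=np.nonzero(m[25:55,30:62]);print(len(xs),xs.mean()+320,ys.mean()+245,(ys.min()+245,ys.max()+245))
for d in (0,.003,.009,.010,.011,.012): print(d,proj(s,pw(0,0,.0257+.032+.016-d)))
for z in(.0577,):
  for e in(.013,-.013): print('flange front edge home',proj(s,pw(e,0,z+.004)))
w,im=__import__('pickle').load(open('w13.pkl','rb'));cv2.imwrite('pics/w13c.png',cv2.resize(im[160:240,370:470],None,fx=6,fy=6,interpolation=0)[:,:,::-1])
```

```text
51 334.4117647058824 255.90196078431373 (np.int64(253), np.int64(260))
56 334.23214285714283 258.14285714285717 (np.int64(255), np.int64(261))
0 [333.79235395 255.98811993]
0.003 [333.77821    256.65770402]
0.009 [333.75009046 257.98890163]
0.01 [333.74542556 258.2097415 ]
0.011 [333.74076681 258.43028967]
0.012 [333.73611421 258.65054671]
flange front edge home [332.27910869 262.91343731]
flange front edge home [335.17238883 254.44831038]
```

View pics/w13c.png

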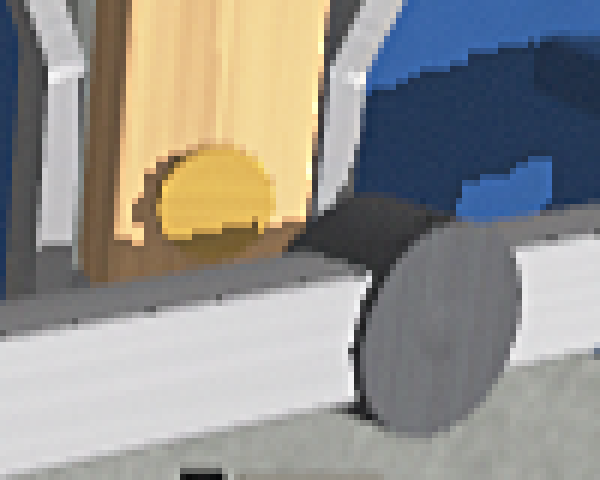

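Emit:
step_arm(
  deltas=[
    [0, 0, 0, 0, 0, -10, 1],
    [0, 0, 0, 0, 0, 0, 1],
    [0, 0, 0, 0, 0, 0, 1],
  ],
)

```text
time_s: 24.5
tcp_pos: [0.5873, -0.0879, 0.3193]
eef_rot: [-179.4, -0.1, 86.3]
contact_force: [-0.2, 0.1, 0.8]
gripper_width: 0.0876
```

Run:
```python
from h import *
inpress();print(r.get_state()['contact_force'],np.abs(r.get_state()['qd']).max())
print(r.close_job())
```

```text
press tcp [ -33.6 -115.4  319.3] yawrel [-1.79414644e+02 -1.11948310e-01  8.62618622e+01]
[-0.18639291  0.08906854  0.81799082] 0.871457372821982
the job is handed in; nothing more can be done
None
```

The job is done and handed in at about 24.5 s: the bar is in the press against the back stop, the insert is pressed home, and the lever is back up.

**What I did:** I gripped the pale bar about 40 mm behind its centre and slid it in until I felt the stop at press x ≈ -115, as expected. I lowered it until I felt the packing plate (top about 26 mm) and released it. I then pinched the lever handle and swung it down. The handle force was about 19 N while the insert moved, then travel stopped dead and the force rose to 32 N and finally about 42 N. I eased the lever up at about 5 cm/s until I felt the upper stop, let go there and moved clear.

**Last checks:**
- **Insert:** the flange dropped 2.2–2.8 px in the scene camera, or 10–12 mm, with no stem visible in the wrist picture. That agrees with fully home but does not resolve the last millimetre; the dead stop is the stronger evidence.
- **Lever and bar:** the beam is back where it started. The bar is flat and square in the guides, and before pressing its rear end measured at press x = -173.5 mm (expected -175 mm).
- **Bench:** the bystanders look unmoved in the scene picture, and the hand reads no contact.

**One disagreement:** the handle crept about 8 mm in the pads during the press. The lever angle at the stop, read from the hand as 0.52, was therefore really about 0.49. That matches what I would expect for this packing height.

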